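# Hang the tool caddy on the cleat board

### The job

Hang the wooden tool caddy that has an angled strip on its back on the cleat of the plywood board: tip its top a good ten degrees towards the board as the strip goes in over the cleat, then lower it into the groove. Leave it hanging locked, straight and upright, about the middle of the cleat. The caddy with the plain flat back stays where it is.

Things in the scene. Friction and masses are not known exactly. Their poses are not given: they have to be found in the camera images.
- strip_caddy: Caddy to hang, loose, 0.25 to 0.5 kg: open light-wood box, 80 mm deep (x), 120 wide (y), walls 60 high, back panel 112 high, grip tab in the middle. Origin: centre of the box's underside; z up, +x out of its back. Behind the back: a darker 110 mm long strip at the top and a 20 mm high foot at the bottom, both reaching to x = 72 mm. Starts upright at the left or right, front (-x) to the robot.
- grip (a point): Point inside the caddy's upright grip tab: x = 5, y = 0, z = 135 mm in the caddy's frame, axes as the caddy's. The tab is 14 mm thick (y) and 50 mm long (x, 25 either side of this point); its top is 15 mm above the point, the pockets beside it are open. Take it from above, closing along y.
- strip_tip (a point): Middle of the lowest, rear edge of the caddy's strip: x = 72, y = 0, z = 72 mm in the caddy's frame, axes as the caddy's. From here the strip's bevelled underside rises at about 45 degrees to the back panel (x = 40, z = 102); its top is at z = 112.
- flat_caddy: The other caddy, loose: same box, back panel, grip tab, origin and axes, but with nothing behind its flat back (x = 40 mm). Leave it alone. Starts upright on the side where the first one is not.
- cleat_board: Fixed upright panel on feet, 260 mm wide (y), 185 high. Origin on the table under the middle of its front face (x = 0); +x into the panel, away from the robot, z up. Cleat in front: 200 mm along y, x = -30 to 0, underside z = 104, top bevelled about 45 degrees: z = 160 in front, 131 at the panel, a V groove open upward. Hung home, a caddy's origin is at (-72, 0, 59) mm here, axes parallel.
Mind the look-alikes: they are no part of the job. Leave any black look-alike of the strip_caddy alone.

How it is judged (in metres and radians):
On the way:
1. the strip is over the cleat's groove while the caddy is tipped with its top towards the board (5 degrees or more) (horizontal distance between strip_tip and strip_caddy above 0.0775 m and x of strip_tip in the frame of cleat_board between -0.032 and 0.004 m and y of strip_tip in the frame of cleat_board between -0.06 and 0.06 m and z of strip_tip in the frame of cleat_board between 0.125 and 0.23 m), for 0.1 s.
At the end, for the whole second after the job is handed in: The strip caddy hangs fully home on the cleat (origin within 8 to 12 mm in x and 10 mm in z of the hung position), within 40 mm of its middle, upright within 8 degrees, square to the board within 10 degrees, released, at rest; the flat-backed caddy is within 30 mm of its start (x of strip_caddy in the frame of cleat_board between -0.084 and -0.064 m and y of strip_caddy in the frame of cleat_board between -0.04 and 0.04 m and z of strip_caddy in the frame of cleat_board between 0.049 and 0.069 m and angle between strip_caddy's own z axis and vertical below 0.14 rad and angle between the x axis of strip_caddy and the x axis of cleat_board, either way round below 0.17 rad and linear speed of strip_caddy below 0.02 m/s and distance of flat_caddy from where it was at the start of the episode below 0.03 m); the robot touches nothing.
It fails at once if the flat-backed caddy is shifted by more than 50 mm or knocked over (distance of flat_caddy from where it was at the start of the episode above 0.05 m or angle between flat_caddy's own z axis and vertical above 0.5 rad).
It also fails if it takes over 42 s, if anything falls off the work surface, if the arm or the gripper's body presses on something with over 40 N, if the wrist force passes 120 N, or if a joint passes its speed limit or range.

### The arm

A 6-joint arm with a two-finger parallel gripper is mounted at the origin on a cart in front of the work surface, level with it; the furniture and walls round the work are solid. World frame = base frame: x ahead of the robot, y to its left, z up, the work surface at z = 0. Lengths are in mm, angles in rad, forces in N, time in s.
With the tool pointing down it reaches from about 350 to 850 mm from the base axis. Payload 8.1 kg.
Tool frame: the origin (TCP) lies at the very end of the fingers, on their centre line; the grasp point (between the pads) lies 19 mm behind it; z points along the fingers, y is the direction in which the jaws open and shut (so a half turn about z gives the same grasp; the last joint's range is limited). The gripper opens to 93 mm and grips with 3 to 60 N. Pads are 15 mm wide; open, the fingers measure 128 mm over their backs; the gripper's body (75 mm by 188 mm) begins 65 mm behind the grasp point.
Start: joints at [1.098, 0.13, 1.488, -0, 1.523, -0.085], TCP at [226.871, 555.459, 218.635] pointing down, gripper open.
Joint ranges: [-2.96, 2.96], [-0.89, 2.26], [0.02, 2.5], [-1.34, 4.48], [0, 2.73], [-2.66, 2.66]. Speed limits (rad/s): [2.39, 2.39, 2.79, 3.14, 3.14, 3.14].

### API

Orientations are given as a unit quaternion [w, x, y, z].
In Python, from bench import manip, vision gives the robot as it stands.
- The arm moves only by the tool move_arm, never from a script. Its arguments are lists of equal length, an entry for each row: "slide": the shift along the world's x, y, z in m, a list of three; "turn": the turn, a rotation vector about the world's x, y, z in degrees, a list of three; "jaw": the opening, from 0 (shut) to 1 (fully open). A call has 1 to 10 rows; each row shifts and turns the pose as measured when the row begins; what a row does not reach is not made up. A row lasts 1/12 s, in which the tool goes at most 41.7 mm and 7.16 degrees, less where a joint would pass 70% of its speed; a pose out of reach is approached as far as the arm can. A call is refused whole if a number of a shift passes 0.0417 or a number of a turn 7.16, either way. A call with a gripper value outside its range is refused whole. The fingers move at their own pace and stop on an object; the grip force is fixed at half the most. Time passes only in rows, so rows that do not move let the fingers close. It gives the time, the measured TCP pose, the force and the opening at its end, in the units of the state.
- manip.state(): the state, without advancing time (a new reading comes with each control period).
- vision.read_camera(name): name is "scene" or "top" or "wrist"; returns the picture (400x640x3 uint8, blue, green, red); there is no depth.
- vision.calibration(name): a dict with "intrinsics" (3x3 intrinsics, pixels), "k1" (the pictures are not rectified: a ray, as slopes to the right and down, at radius r is drawn at 1 + k1 r^2 times it, then the intrinsics apply), "xyz" and "rotation" of the camera in the world; the wrist camera has in their place "hand_eye" (4x4, takes a point from camera to tool coordinates, whose origin is the TCP and whose axes are the flange's). Camera axes: x right, y up, looking along -z (the intrinsics and any distortion apply to the point x, -y, -z); pixel columns grow to the right and rows downward; lengths in mm; the calibration is good to about 2 mm. A picture is of the moment at which its call begins: read the wrist's pose just before it. calibration takes no time and is no camera call.
- manip.close_job(): hands the job in, once; it reports no verdict.
The state is a dict: "time": time; "qpos": joint angles; "qvel": joint speeds; "joint_efforts": joint torques, N m; "position": TCP position; "tcp_rot": TCP orientation; "ft_force": force on the tool from outside, world axes, zero at the start; "wrist_torque": the same for the moment, N m; "grip_width": finger opening in mm.
Only numpy, scipy, OpenCV 4.12 (cv2) and the standard library are available. Lean on these libraries where they do the work, as an engineer would, in place of code of your own. Each camera call takes 0.05 s, during which the arm holds its last target.

## Working session

There is one attempt and no reset: what is moved stays moved. The work goes in short steps, Python scripts to look and compute and a tool call to move; the robot and the scene stay as the last step left them, time stands still between calls to the robot, and variables do not carry over. Pictures are saved under pics/ and viewed, and the job is handed in when it is done.

Besides the shell and the picture viewer there is one more tool, called after "Request:" by a JSON object that holds its "fn" and its "kwargs". move_arm: Moves the arm, as the interface text tells. Its arguments: {"type":"object","properties":{"slide":{"type":"array"},"turn":{"type":"array"},"jaw":{"type":"array"}},"required":["slide","turn","jaw"]}

```bash
mkdir -p pics; ls; python3 - <<'E'
from bench import manip, vision
import cv2
print(manip.state())
for n in ["scene","top","wrist"]:
    cv2.imwrite(f"pics/{n}0.png",vision.read_camera(n)); print(n,vision.calibration(n))
E
```

```text
pics
{'time': 0.0, 'qpos': array([ 1.09761949e+00,  1.31149661e-01,  1.48927729e+00,  4.25626493e-06,
        1.52298472e+00, -8.54324829e-02]), 'qvel': array([-2.53907652e-04,  1.20954522e-05,  2.70279809e-04, -1.14963071e-05,
        1.63436221e-04,  1.49957026e-04]), 'joint_efforts': array([ 6.92668364e-04, -5.59839427e+01, -4.91763711e+01,  7.67859514e-02,
        3.50136822e-02, -1.26263099e-04]), 'position': array([226.59833673, 554.95584734, 217.59540537]), 'tcp_rot': array([-2.52783773e-04,  1.92659985e-01,  9.81265154e-01, -8.73678659e-04]), 'ft_force': array([-0.43076398,  0.85564234, -0.42794244]), 'wrist_torque': array([ 0.05038495, -0.00332482, -0.04175643]), 'grip_width': 92.82954095596038}
scene {'intrinsics': array([[488.04273508,   0.        , 314.93164036],
       [  0.        , 488.04273508, 198.77859394],
       [  0.        ,   0.        ,   1.        ]]), 'k1': -0.12202548455433575, 'xyz': array([ -129.87936589, -1139.36298086,  1294.73861394]), 'rotation': array([ 0.88158529,  0.36051636, -0.12273171, -0.27887678])}
top {'intrinsics': array([[374.75083996,   0.        , 311.4958133 ],
       [  0.        , 374.75083996, 202.3094121 ],
       [  0.        ,   0.        ,   1.        ]]), 'k1': 0.0067205211671938275, 'xyz': array([ 403.43957798, -173.21304871, 1241.7774164 ]), 'rotation': array([-0.70002594, -0.05445596,  0.05638024,  0.70980244])}
wrist {'intrinsics': array([[352.43533311,   0.        , 319.2503601 ],
       [  0.        , 352.43533311, 197.37265236],
       [  0.        ,   0.        ,   1.        ]]), 'k1': -0.014364745428176165, 'hand_eye': array([[ 5.10367594e-05,  9.65149300e-01,  2.61699877e-01,
         7.28191591e+01],
       [ 9.99999941e-01,  3.98197382e-05, -3.41875395e-04,
        -4.57037538e-01],
       [-3.40381619e-04,  2.61699879e-01, -9.65149241e-01,
        -1.66750211e+02],
       [ 0.00000000e+00,  0.00000000e+00,  0.00000000e+00,
         1.00000000e+00]])}
```

View pics/scene0.png

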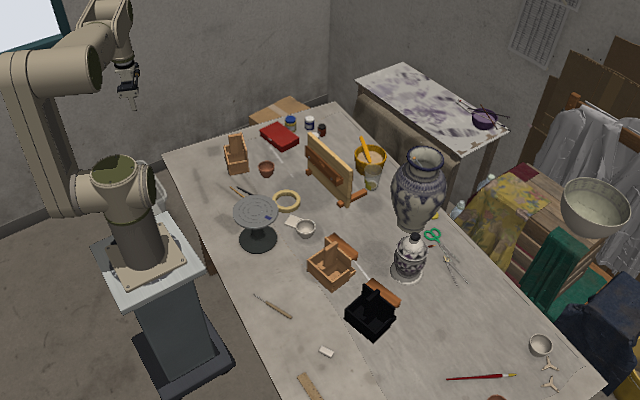

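View pics/top0.png

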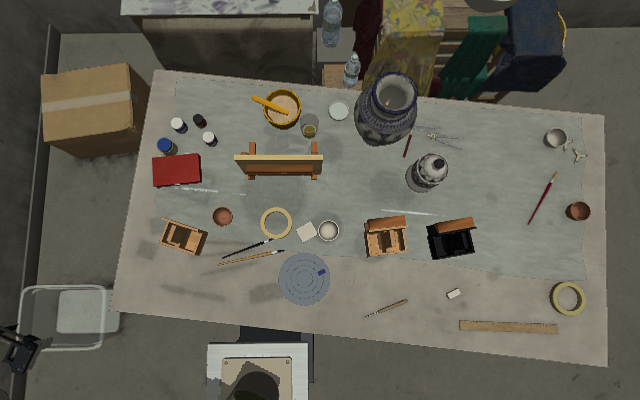

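View pics/wrist0.png

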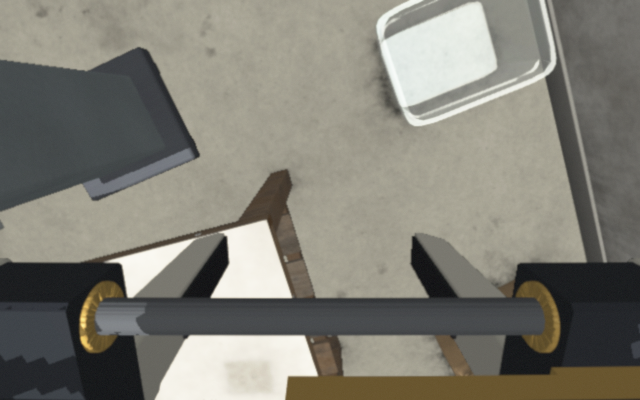

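The top view shows the strip caddy at about (386,237) with its strip on the far side. The black look-alike is at (452,240), the flat caddy at (184,236) and the board at (279,165). I'll enlarge both views.

```bash
cat > h.py <<'E'
import numpy as np, cv2
from scipy.spatial.transform import Rotation as R
from bench import manip, vision
def q(v): return R.from_quat([v[1],v[2],v[3],v[0]])
def cam(n,st=None):
    c=vision.calibration(n)
    if n=='wrist':
        H=np.array(c['hand_eye']); st=st or manip.state(); Rt=q(st['tcp_rot']).as_matrix()
        return c, Rt@H[:3,:3], Rt@H[:3,3]+st['position']
    return c,q(c['rotation']).as_matrix(),np.array(c['xyz'])
def proj(n,P,st=None):
    c,Rm,t=cam(n,st); p=(np.atleast_2d(P)-t)@Rm
    s=np.c_[p[:,0],-p[:,1]]/(-p[:,2:3]); s=s*(1+c['k1']*(s**2).sum(1,keepdims=True))
    K=c['intrinsics']; return np.c_[s[:,0]*K[0,0]+K[0,2],s[:,1]*K[1,1]+K[1,2]]
def ray(n,uv,st=None):
    c,Rm,t=cam(n,st); K=c['intrinsics']
    d=cv2.undistortPoints(np.array([[uv]],float),K,np.array([c['k1'],0,0,0.]))[0,0]
    return t,Rm@np.array([d[0],-d[1],-1])
def at(n,uv,z,st=None):
    t,d=ray(n,uv,st); return t+d*(z-t[2])/d[2]
E
python3 - <<'E'
import cv2
a=cv2.imread('pics/top0.png');b=cv2.imread('pics/scene0.png')
def c(im,x,y,w,h,s,n): cv2.imwrite('pics/'+n,cv2.resize(im[y:y+h,x:x+w],None,fx=s,fy=s,interpolation=cv2.INTER_CUBIC))
c(a,355,200,80,70,8,'t_caddy.png')
c(a,225,130,110,70,7,'t_board.png')
c(b,295,225,80,75,8,'s_caddy.png')
c(b,290,120,90,95,6,'s_board.png')
E
```

```text
(no output)
```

View pics/t_caddy.png

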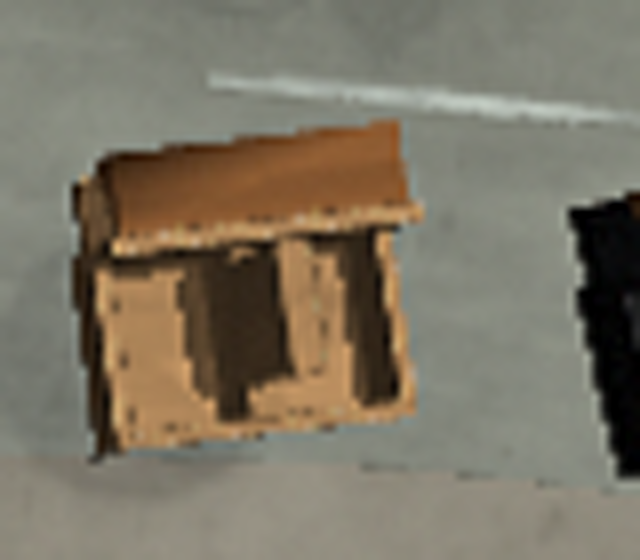

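View pics/t_board.png

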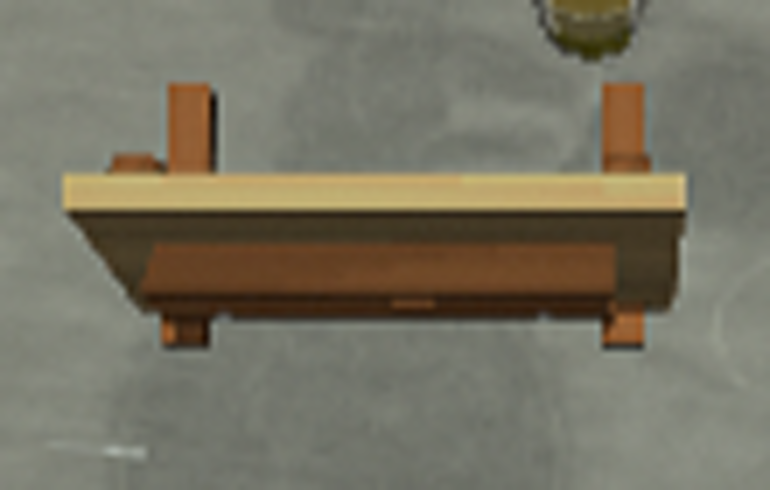

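View pics/s_caddy.png

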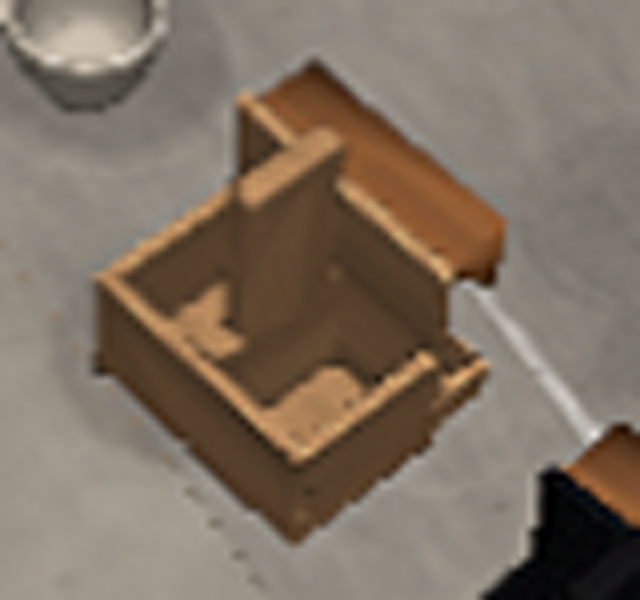

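View pics/s_board.png

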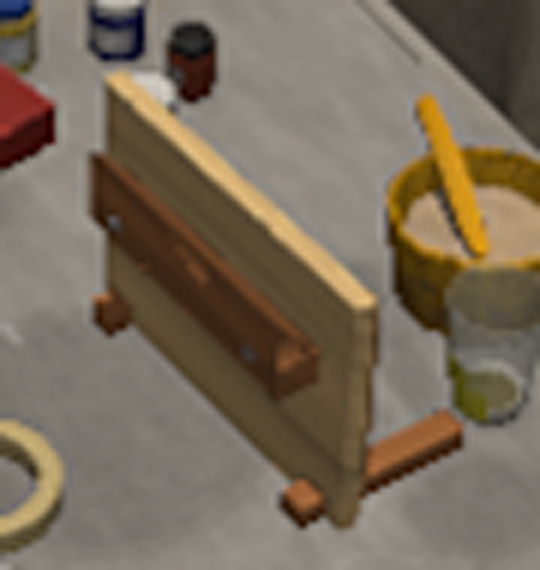

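```bash
cat > fit.py <<'E'
from h import *
from scipy.optimize import least_squares
def fit(obs,x0,names):
    def res(p,f=False):
        Rz=R.from_euler('z',p[2]).as_matrix(); o=[]
        for n,off,s,pt,P in obs:
            W=Rz@np.array(P,float)+[p[0],p[1],0]
            o.append(proj(n,W)[0]-(np.array(off)+(np.array(pt)+.5)/s-.5))
        return np.array(o) if f else np.array(o).ravel()
    r=least_squares(res,x0,loss='soft_l1',x_scale=[10,10,.05])
    print(names,r.x.round(4),'deg',np.degrees(r.x[2]).round(2)); print(np.hstack([res(r.x,True).round(1)]).tolist()); return r.x
T=lambda pt,P:('top',(355,200),8,pt,P); S=lambda pt,P:('scene',(295,225),8,pt,P)
c=[T((102,158),(72,55,112)),T((398,122),(72,-55,112)),T((112,238),(40,60,112)),T((422,205),(40,-60,112)),T((118,450),(-40,60,60)),T((415,412),(-40,-60,60)),
S((100,278),(-40,60,60)),S((298,460),(-40,-60,60)),S((295,543),(-40,-60,0)),S((100,370),(-40,60,0)),S((315,62),(72,55,112)),S((505,220),(72,-55,112)),S((330,137),(30,0,150)),S((242,193),(-20,0,150))]
T=lambda pt,P:('top',(225,130),7,pt,P); S=lambda pt,P:('scene',(290,120),6,pt,P)
b=[T((65,210),(0,130,185)),T((685,210),(0,-130,185)),T((142,293),(-30,100,160)),T((615,293),(-30,-100,160)),
S((108,78),(0,130,185)),S((360,303),(0,-130,185)),S((95,155),(-30,100,160)),S((278,345),(-30,-100,160)),S((278,393),(-30,-100,104)),S((95,215),(-30,100,104)),S((335,520),(0,-130,0))]
fit(c,[400,-350,0],'caddy'); fit([o for o in c if o[0]=='top'],[400,-350,0],'caddytop'); fit([o for o in c if o[0]=='scene'],[400,-350,0],'caddysc')
fit(b,[600,0,0],'board');fit([o for o in b if o[0]=='top'],[600,0,0],'boardtop');fit([o for o in b if o[0]=='scene'],[600,0,0],'boardsc')
E
python3 fit.py
```

```text
caddy [ 4.635934e+02 -4.115972e+02  1.081000e-01] deg 6.19
[[1.0, -0.5], [-0.1, -0.4], [-0.3, 0.1], [0.2, -0.6], [0.1, 0.5], [1.0, 0.5], [-0.8, -0.5], [0.2, 0.3], [-0.2, 0.9], [-0.9, -0.7], [-0.2, -0.7], [0.3, -0.2], [0.7, -1.2], [-0.4, 0.2]]
caddytop [ 4.633570e+02 -4.105507e+02  1.029000e-01] deg 5.9
[[0.8, -0.6], [-0.3, -0.2], [-0.6, 0.1], [-0.0, -0.4], [-0.3, 0.5], [0.6, 0.7]]
caddysc [ 4.635136e+02 -4.125811e+02  1.085000e-01] deg 6.22
[[-0.7, -0.3], [0.3, 0.5], [-0.1, 1.1], [-0.7, -0.5], [-0.1, -0.5], [0.5, 0.0], [0.9, -0.9], [-0.2, 0.5]]
board [ 6.985821e+02 -8.177970e+01 -1.980000e-02] deg -1.13
[[-0.6, -0.6], [0.3, -0.0], [-0.1, -0.3], [-0.1, 0.2], [-0.5, -0.5], [-0.2, 1.1], [-0.7, -1.1], [0.9, -2.2], [0.1, 1.6], [-0.7, 0.5], [0.7, 2.5]]
boardtop [ 6.980675e+02 -8.198780e+01 -1.370000e-02] deg -0.78
[[-0.5, -0.1], [0.4, -0.1], [0.0, 0.1], [0.0, 0.1]]
boardsc [ 7.004863e+02 -7.999270e+01 -2.800000e-02] deg -1.61
[[-0.2, -1.1], [-0.3, 0.7], [-0.4, -1.6], [0.7, -2.6], [0.0, 1.1], [-0.4, -0.0], [0.6, 2.1]]
```

Both cameras agree to within about 2 mm:

| Item | x (mm) | y (mm) | Yaw (deg) |
|---|---|---|---|
| strip caddy | 463.5 | -411 | 6.1 |
| board | 698.3 | -82 | -0.9 |

I'm moving over the strip caddy now.

Request:
{"fn": "move_arm", "kwargs": {"slide": [[0.012,-0.03,0.02],[0.016,-0.036,0.008],[0.016,-0.036,0.008],[0.017,-0.037,0.005],[0.017,-0.037,0.005],[0.017,-0.037,0],[0.017,-0.037,0],[0.017,-0.037,0],[0.017,-0.037,0],[0.017,-0.037,0]], "turn": [[0,0,-7],[0,0,-7],[0,0,-7],[0,0,-7],[0,0,-7],[0,0,-7],[0,0,-7],[0,0,-7],[0,0,-7],[0,0,-7]], "jaw": [1,1,1,1,1,1,1,1,1,1]}}

```text
time: 0.98
position: [385.5, 186.0, 259.0]
tcp_rot: [-0.004, 0.729, 0.685, -0.002]
ft_force: [0.7, -0.2, -0.6]
grip_width: 93.3
```

Request:
{"fn": "move_arm", "kwargs": {"slide": [[0.009,-0.039,0],[0.009,-0.039,0],[0.009,-0.039,0],[0.009,-0.039,0],[0.009,-0.039,0],[0.007,-0.039,0],[0.005,-0.039,0],[0.005,-0.039,0],[0.005,-0.039,0],[0.005,-0.039,0]], "turn": [[0,0,-6],[0,0,-6],[0,0,-6],[0,0,-6],[0,0,-6],[0,0,-6],[0,0,-6],[0,0,-6],[0,0,-6],[0,0,-6]], "jaw": [1,1,1,1,1,1,1,1,1,1]}}

```text
time: 1.82
position: [456.1, -223.2, 257.9]
tcp_rot: [-0.004, 0.98, 0.201, 0.001]
ft_force: [0.6, 0.3, 0.8]
grip_width: 93.0
```

Request:
{"fn": "move_arm", "kwargs": {"slide": [[0.002,-0.038,0],[0.002,-0.038,0],[0.002,-0.038,0],[0.002,-0.038,0],[0,-0.034,0],[0,0,0],[0,0,0]], "turn": [[0,0,-5],[0,0,-5],[0,0,-4],[0,0,-4],[0,0,-2],[0,0,0],[0,0,0]], "jaw": [1,1,1,1,1,1,1]}}

```text
time: 2.4
position: [459.5, -426.6, 252.3]
tcp_rot: [-0.005, 1.0, 0.011, -0.0]
ft_force: [-0.6, 0.9, -0.9]
grip_width: 93.1
```

```bash
cat > look.py <<'E'
from h import *
import sys
st=manip.state(); n=sys.argv[2] if len(sys.argv)>2 else 'wrist'
cv2.imwrite(f'pics/{sys.argv[1]}.png',vision.read_camera(n))
r=q(st['tcp_rot']).as_matrix(); print(st['time'],st['position'].round(1),'z',r[:,2].round(3),'ydir',np.degrees(np.arctan2(r[1,1],r[0,1])).round(2),st['grip_width'].round(1),st['ft_force'].round(1),st['qpos'].round(2))
np.save(f'pics/{sys.argv[1]}.npy',np.r_[st['position'],st['tcp_rot']])
E
python3 look.py w1
```

```text
Traceback (most recent call last):
  File "look.py", line 5, in <module>
    r=q(st['tcp_rot']).as_matrix(); print(st['time'],st['position'].round(1),'z',r[:,2].round(3),'ydir',np.degrees(np.arctan2(r[1,1],r[0,1])).round(2),st['grip_width'].round(1),st['ft_force'].round(1),st['qpos'].round(2))
                                                                                                                                                       ^^^^^^^^^^^^^^^^^^^^^^
AttributeError: 'float' object has no attribute 'round'
```

View pics/w1.png

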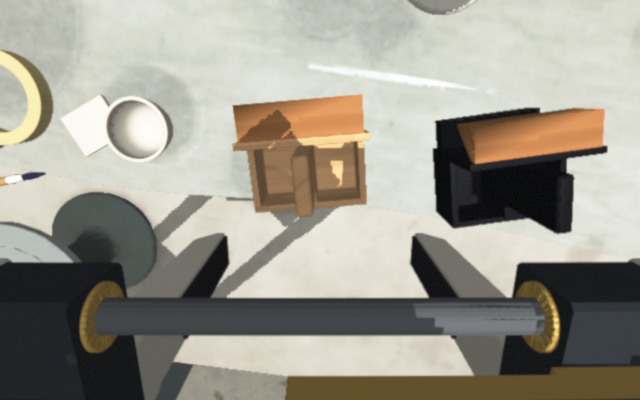

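The wrist view shows the strip caddy's tab from about (302,145) to (302,212), and the black look-alike to the right. I'll compare this with the fit.

```bash
sed -i "s/st\['grip_width'\].round(1)/round(st['grip_width'],1)/" look.py; python3 look.py w1b; python3 - <<'E'
from h import *
Rz=R.from_euler('z',6.1,degrees=True).as_matrix()
P=np.array([[-20,0,150],[30,0,150],[5,7,150],[5,-7,150],[-40,60,60],[-40,-60,60],[40,60,112],[40,-60,112],[72,55,112],[72,-55,112]])@Rz.T+[463.5,-411.3,0]
print(proj('wrist',P).round(1).tolist())
a=cv2.imread('pics/w1b.png')[85:225,220:380]; cv2.imwrite('pics/w1c.png',cv2.resize(a,None,fx=4,fy=4,interpolation=cv2.INTER_CUBIC))
E
```

```text
2.45 [ 459.2 -426.3  252. ] z [-0.001  0.01  -1.   ] ydir -88.74 93.3 [-1.3  0.4 -0.3] [-0.83  0.2   1.35  0.01  1.6   0.72]
[[305.1, 215.0], [299.1, 153.0], [293.3, 185.4], [311.1, 184.0], [255.2, 210.8], [367.5, 202.2], [232.2, 141.1], [370.4, 129.5], [232.5, 102.6], [362.7, 91.3]]
```

View pics/w1c.png

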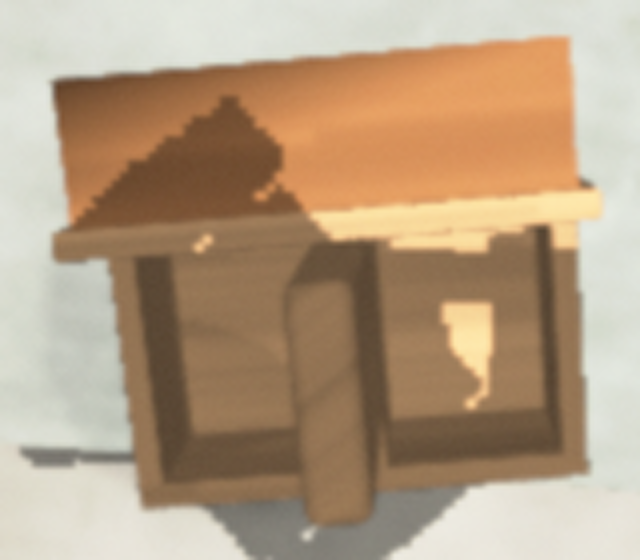

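Request:
{"fn": "move_arm", "kwargs": {"slide": [[0.009,0.016,0],[0,0,-0.025],[0,0,-0.025],[0,0,-0.02],[0,0,0]], "turn": [[-0.5,0,4.8],[0,0,0],[0,0,0],[0,0,0],[0,0,0]], "jaw": [1,1,1,1,1]}}

```text
time: 2.92
position: [471.7, -402.8, 184.6]
tcp_rot: [0.001, 0.998, 0.06, 0.002]
ft_force: [-0.6, 0.2, -0.2]
grip_width: 92.8
```

```bash
python3 look.py w2
```

```text
2.9167 [ 471.7 -402.8  184.6] z [ 0.005 -0.003 -1.   ] ydir -83.1 92.8 [-0.6  0.2 -0.2] [-0.79  0.2   1.48  0.    1.46  0.66]
```

Request:
{"fn": "move_arm", "kwargs": {"slide": [[-0.003,-0.007,-0.01],[0,0,0],[0,0,-0.015],[0,0,-0.015],[0,0,0],[0,0,0]], "turn": [[0,0,-0.8],[0,0,0],[0,0,0],[0,0,0],[0,0,0],[0,0,0]], "jaw": [1,1,1,1,1,1]}}

```text
time: 3.47
position: [472.7, -412.4, 155.6]
tcp_rot: [0.007, 0.999, 0.054, 0.007]
ft_force: [0.7, -0.5, 0.5]
grip_width: 93.3
```

```bash
python3 look.py w3
```

```text
3.4667 [ 472.7 -412.4  155.6] z [ 0.015 -0.013 -1.   ] ydir -83.85 93.3 [ 0.7 -0.5  0.5] [-0.8   0.22  1.51  0.    1.4   0.66]
```

View pics/w3.png

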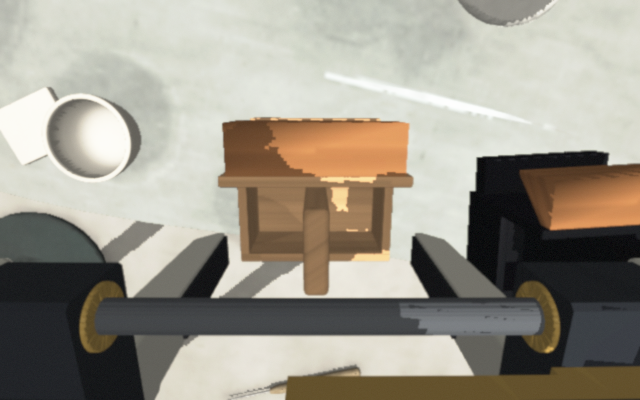

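Request:
{"fn": "move_arm", "kwargs": {"slide": [[-0.004,0.002,-0.015],[0,0,-0.013],[0,0,-0.011],[0,0,0]], "turn": [[0.7,0.8,0],[0,0,0],[0,0,0],[0,0,0]], "jaw": [1,1,1,1]}}

```text
time: 3.85
position: [469.6, -412.0, 117.1]
tcp_rot: [0.002, 0.999, 0.054, 0.002]
ft_force: [0.6, -0.3, -1.2]
grip_width: 92.8
```

```bash
python3 look.py w4
```

```text
3.85 [ 469.6 -412.   117.1] z [ 0.004 -0.004 -1.   ] ydir -83.86 92.8 [ 0.6 -0.3 -1.2] [-0.8   0.26  1.53  0.    1.35  0.66]
```

View pics/w4.png

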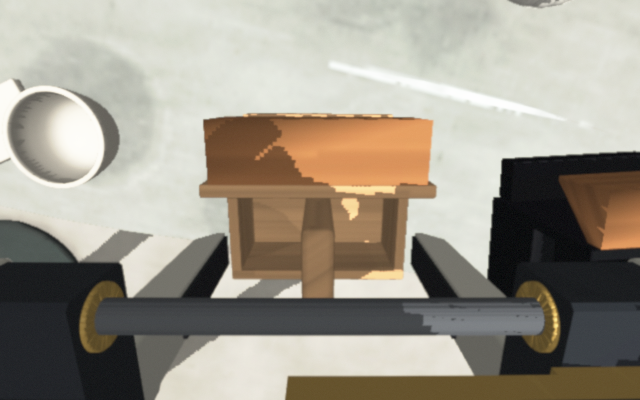

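The tab is centred between the fingers at column 317, so I'm closing the gripper.

Request:
{"fn": "move_arm", "kwargs": {"slide": [[0,0,0],[0,0,0],[0,0,0],[0,0,0],[0,0,0],[0,0,0],[0,0,0],[0,0,0]], "turn": [[0,0,0],[0,0,0],[0,0,0],[0,0,0],[0,0,0],[0,0,0],[0,0,0],[0,0,0]], "jaw": [0,0,0,0,0,0,0,0]}}

```text
time: 4.57
position: [470.7, -412.9, 119.9]
tcp_rot: [0.003, 0.999, 0.054, 0.003]
ft_force: [0.1, 0.4, 0.3]
grip_width: 44.3
```

```bash
python3 look.py w5
```

```text
4.5667 [ 470.7 -412.9  119.9] z [ 0.006 -0.006 -1.   ] ydir -83.86 44.3 [0.1 0.4 0.3] [-0.8   0.26  1.53  0.    1.35  0.66]
```

Request:
{"fn": "move_arm", "kwargs": {"slide": [[-0.002,0.001,-0.004],[0,0,0],[0,0,0],[0,0,0],[0,0,0],[0,0,0],[0,0,0],[0,0,0]], "turn": [[0.3,0.3,0],[0,0,0],[0,0,0],[0,0,0],[0,0,0],[0,0,0],[0,0,0],[0,0,0]], "jaw": [0,0,0,0,0,0,0,0]}}

```text
time: 5.28
position: [468.3, -411.6, 115.3]
tcp_rot: [-0.0, 0.999, 0.054, -0.0]
ft_force: [-1.0, -0.2, -0.3]
grip_width: 14.0
```

```bash
python3 look.py w6
```

```text
5.2833 [ 468.3 -411.6  115.3] z [-0.  0. -1.] ydir -83.86 14.0 [-1.  -0.2 -0.3] [-0.8   0.26  1.53  0.    1.35  0.66]
```

View pics/w6.png

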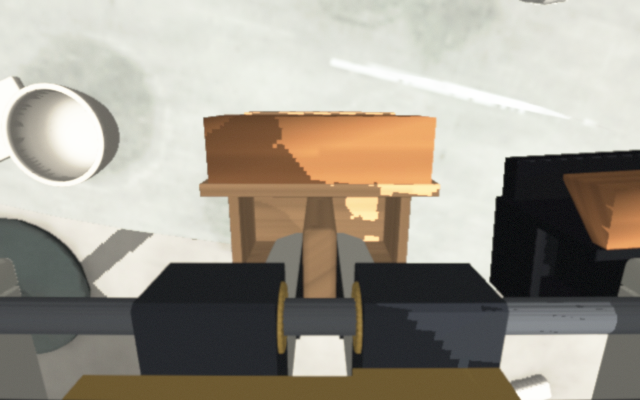

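The grip reads 14.0 mm, which matches the tab thickness. I'm lifting it.

Request:
{"fn": "move_arm", "kwargs": {"slide": [[0,0,0.008],[0,0,0.015],[0,0,0.02],[0,0,0.025],[0,0,0.025],[0,0,0.025],[0,0.01,0.02],[0,0.015,0],[0,0.02,0],[0,0.025,0]], "turn": [[0,0,0],[0,0,0],[0,0,0],[0,0,0],[0,0,0],[0,0,0],[0,0,-1],[0,0,-2],[0,0,-2],[0,0,-2]], "jaw": [0,0,0,0,0,0,0,0,0,0]}}

```text
time: 6.17
position: [463.6, -340.0, 258.9]
tcp_rot: [-0.003, 1.0, -0.012, -0.003]
ft_force: [0.1, 0.2, -1.8]
grip_width: 14.1
```

```bash
python3 look.py w7
```

```text
6.1667 [ 463.6 -340.   258.9] z [-0.005  0.006 -1.   ] ydir -91.34 14.1 [ 0.1  0.2 -1.8] [-0.72  0.06  1.49  0.    1.6   0.87]
```

View pics/w7.png

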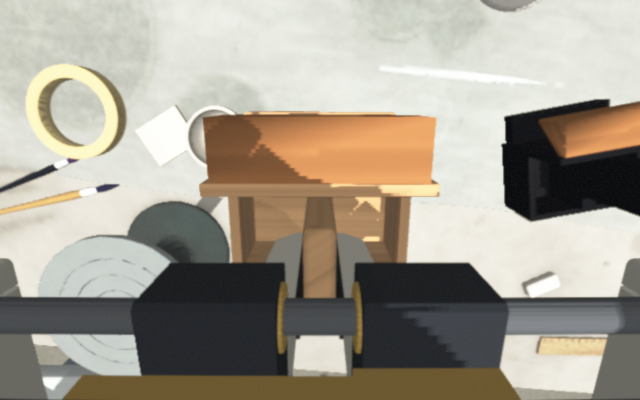

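It's holding firm and the caddy's pose in the hand hasn't changed. I'm carrying it over in front of the board.

Request:
{"fn": "move_arm", "kwargs": {"slide": [[0.005,0.025,0],[0.008,0.03,0],[0.008,0.03,0],[0.008,0.03,0],[0.008,0.03,0],[0.008,0.03,0],[0.006,0.025,0],[0.003,0.015,0],[0,0,0],[0,0,0]], "turn": [[0,0,0],[0,0,0],[0,0,0],[0,0,0],[0,0,0],[0,0,0],[0,0,0],[0,0,0],[0,0,0],[0,0,0]], "jaw": [0,0,0,0,0,0,0,0,0,0]}}

```text
time: 7.05
position: [516.6, -107.9, 261.8]
tcp_rot: [-0.005, 1.0, -0.011, -0.003]
ft_force: [0.4, -1.2, -2.9]
grip_width: 14.0
```

```bash
python3 look.py w8
```

```text
7.05 [ 516.6 -107.9  261.8] z [-0.006  0.01  -1.   ] ydir -91.22 14.0 [ 0.4 -1.2 -2.9] [-0.31 -0.07  1.62  0.01  1.61  1.28]
```

View pics/w8.png

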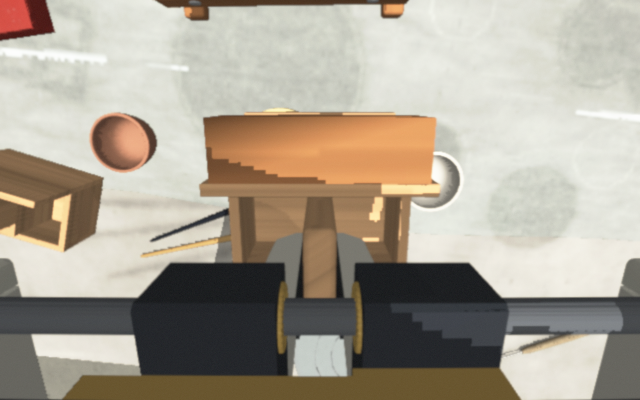

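```bash
cat > rel.py <<'E'
from h import *
B=np.array([698.4,-82,0]); BY=-0.95
CX=[462.8,-411.2,0]; CY=6.1
d=np.load('pics/w6.npy'); R0=q(d[3:]); p0=d[:3]
Rc=R.from_euler('z',CY,degrees=True)
rel_R=R0.inv()*Rc; rel_p=R0.inv().apply(np.array(CX)-p0)
RB=R.from_euler('z',BY,degrees=True)
def caddy(st):
    Rt=q(st['tcp_rot']); Rw=Rt*rel_R; o=Rt.apply(rel_p)+st['position']; return RB.inv()*Rw, RB.inv().apply(o-B)
def report():
    st=manip.state(); Rr,o=caddy(st); tip=o+Rr.apply([72,0,72]); foot=o+Rr.apply([72,0,20])
    print('t',round(st['time'],2),'tcp',st['position'].round(1),'o',o.round(1),'tip',tip.round(1),'foot',foot.round(1),'euler zyx',Rr.as_euler('ZYX',degrees=True).round(2),'F',st['ft_force'].round(1),'T',st['wrist_torque'].round(2),'w',round(st['grip_width'],1))
    return st,Rr,o
def goal(tip,tilt):
    st,Rr,o=report()
    Rg=R.from_euler('y',tilt,degrees=True); og=np.array(tip)-Rg.apply([72,0,72])
    Rtw=RB*Rg*rel_R.inv(); pg=RB.apply(og)+B-Rtw.apply(rel_p)
    print('need slide',(pg-st['position']).round(1),'turn',np.degrees((Rtw*q(st['tcp_rot']).inv()).as_rotvec()).round(2))
if __name__=='__main__':
    import sys; a=[float(v) for v in sys.argv[1:]]; goal(a[:3],a[3])
E
python3 rel.py -55 0 178 12
```

```text
t 7.1 tcp [ 516.6 -108.2  261.8] o [-187.5  -27.   146.6] tip [-115.1  -28.2  218.2] foot [-115.4  -27.6  166.2] euler zyx [-0.33  0.35  0.59] F [ 0.3  0.7 -2.5] T [0.03 0.16 0.04] w 13.7
need slide [ 70.7  27.1 -27.7] turn [-0.36 11.65  0.4 ]
```

Request:
{"fn": "move_arm", "kwargs": {"slide": [[0.01,0.005,0],[0.018,0.008,-0.006],[0.018,0.008,-0.008],[0.015,0.006,-0.008],[0.008,0,-0.005],[0,0,0],[0,0,0]], "turn": [[0,2,0],[0,3,0],[0,3,0],[-0.3,3,0.4],[0,1,0],[0,0,0],[0,0,0]], "jaw": [0,0,0,0,0,0,0]}}

```text
time: 7.68
position: [587.0, -89.3, 233.9]
tcp_rot: [0.0, 0.994, -0.013, -0.111]
ft_force: [-0.4, 0.7, -1.9]
grip_width: 14.2
```

```bash
python3 rel.py -55 0 178 12; python3 look.py w9; python3 look.py s9 scene; python3 - <<'E'
import cv2
b=cv2.imread('pics/s9.png'); cv2.imwrite('pics/s9c.png',cv2.resize(b[90:220,230:390],None,fx=4.5,fy=4.5,interpolation=cv2.INTER_CUBIC))
E
```

```text
t 7.68 tcp [587.  -89.3 233.9] o [-142.1   -8.4  122.7] tip [-56.   -8.9 177. ] foot [-67.5  -9.  126.3] euler zyx [-0.57 12.8  -0.23] F [-0.4  0.7 -1.9] T [-0.06 -0.05  0.02] w 14.2
need slide [0.3 8.2 0.3] turn [ 0.21 -0.8   0.52]
7.6833 [587.  -89.3 233.9] z [-0.222  0.002 -0.975] ydir -91.43 14.2 [-0.4  0.7 -1.9] [-0.21  0.34  1.24 -0.05  1.78  1.38]
7.7333 [586.6 -89.6 233.8] z [-0.222  0.002 -0.975] ydir -91.46 13.9 [-0.5 -0.7 -3.9] [-0.21  0.33  1.24 -0.05  1.78  1.38]
```

View pics/w9.png

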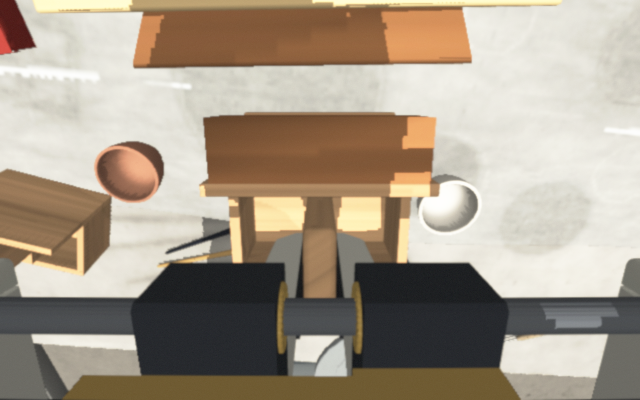

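View pics/s9c.png

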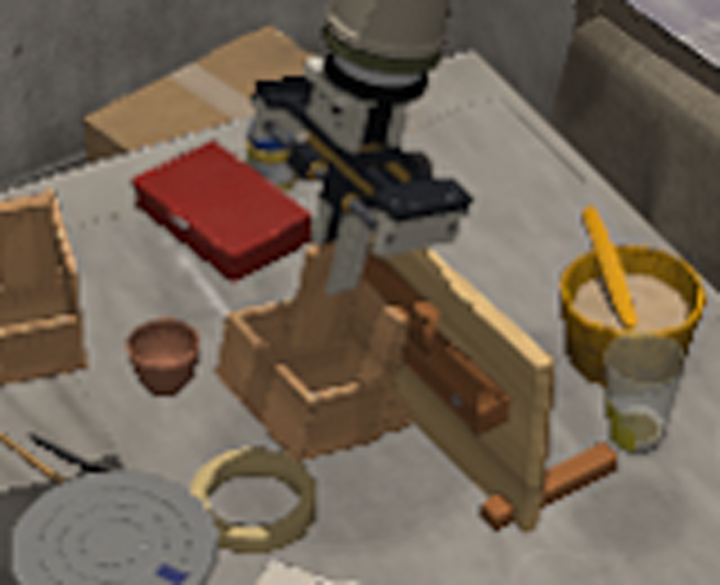

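The wrist view shows the cleat's front top edge running from about (135,67) to (471,62). I'll use it to check the board pose and the held caddy's pose.

```bash
python3 - <<'E'
from rel import *
d=np.load('pics/w9.npy'); st=dict(position=d[:3],tcp_rot=d[3:])
W=RB.apply(np.array([[-30,100,160],[-30,-100,160],[0,130,185],[0,-130,185]]))+B
print(proj('wrist',W,st).round(1).tolist())
for uv in [(135,67),(471,62)]:
    print(RB.inv().apply(at('wrist',uv,160,st)-B).round(1))
Rr,o=caddy(st)
print(proj('wrist',RB.apply(Rr.apply(np.array([[72,55,112],[72,-55,112],[40,60,112],[40,-60,112]]))+o)+B,st).round(1).tolist())
a=cv2.imread('pics/w9.png')[0:80,20:580]; cv2.imwrite('pics/w9a.png',cv2.resize(a[:, :190],None,fx=4,fy=4)); cv2.imwrite('pics/w9b.png',cv2.resize(a[:,380:],None,fx=4,fy=4))
E
```

```text
[[132.5, 62.5], [471.3, 59.2], [33.4, 5.9], [563.3, 0.4]]
[-32.5  99.1 160. ]
[ -31.5 -100.1  160. ]
[[199.9, 113.9], [433.7, 114.1], [195.4, 180.3], [438.3, 180.6]]
```

View pics/w9a.png

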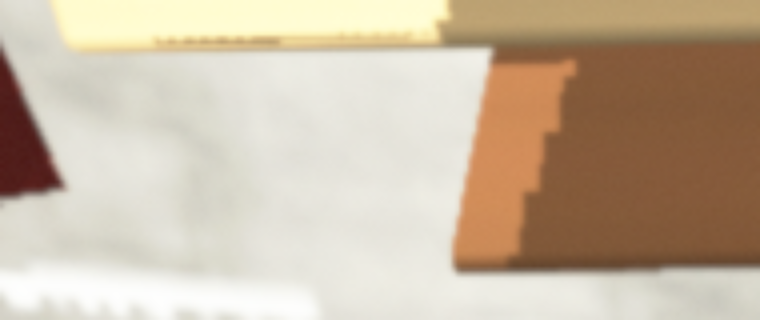

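View pics/w9b.png

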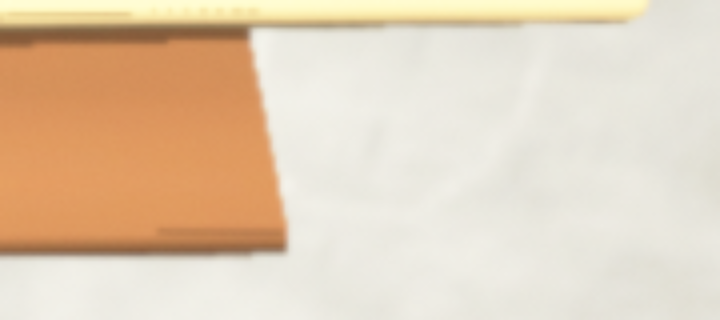

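Both offsets are 1 to 3 px. Relative to the caddy, the board is about 1 mm nearer and its yaw is about -0.7 deg, so I'll update those and go in over the cleat.

```bash
sed -i 's/698.4,-82,0\]); BY=-0.95/697.4,-82,0]); BY=-0.7/' rel.py; python3 rel.py -26 0 166 13
```

```text
t 7.78 tcp [586.5 -89.4 234.6] o [-141.6   -7.8  123.4] tip [-55.5  -8.8 177.7] foot [-67.   -8.8 127. ] euler zyx [-0.85 12.74 -0.24] F [-0.4  0.3 -2.6] T [ 0.06 -0.03  0.02] w 13.8
need slide [ 29.9   7.4 -11.5] turn [0.24 0.25 0.79]
```

Request:
{"fn": "move_arm", "kwargs": {"slide": [[0.01,0.004,0],[0.01,0.003,-0.003],[0.007,0,-0.005],[0,0,-0.002],[0,0,0],[0,0,0]], "turn": [[0,0,0.4],[0.2,0,0.3],[0,0,0],[0,0,0],[0,0,0],[0,0,0]], "jaw": [0,0,0,0,0,0]}}

```text
time: 8.28
position: [612.0, -86.3, 229.8]
tcp_rot: [0.0, 0.994, -0.009, -0.107]
ft_force: [-0.6, -0.1, -2.4]
grip_width: 14.1
```

```bash
python3 rel.py -26 0 166 13; python3 look.py w10;  python3 look.py s10 scene; python3 - <<'E'
import cv2
b=cv2.imread('pics/s10.png'); cv2.imwrite('pics/s10c.png',cv2.resize(b[110:220,260:390],None,fx=5,fy=5,interpolation=cv2.INTER_CUBIC))
E
```

```text
t 8.28 tcp [612.  -86.3 229.8] o [-115.2   -4.5  118.4] tip [-29.6  -4.9 173.4] foot [-40.6  -5.  122.6] euler zyx [-0.42 12.26 -0.13] F [-0.6 -0.1 -2.4] T [ 0.01 -0.07  0.04] w 14.1
need slide [ 4.3  4.4 -6.7] turn [0.14 0.74 0.39]
8.2833 [612.  -86.3 229.8] z [-0.212  0.002 -0.977] ydir -91.05 14.1 [-0.6 -0.1 -2.4] [-0.2   0.4   1.17 -0.04  1.78  1.39]
8.3333 [611.9 -86.4 230. ] z [-0.212  0.002 -0.977] ydir -91.05 13.8 [ 0.3  0.  -2.3] [-0.2   0.4   1.17 -0.04  1.78  1.39]
```

View pics/w10.png

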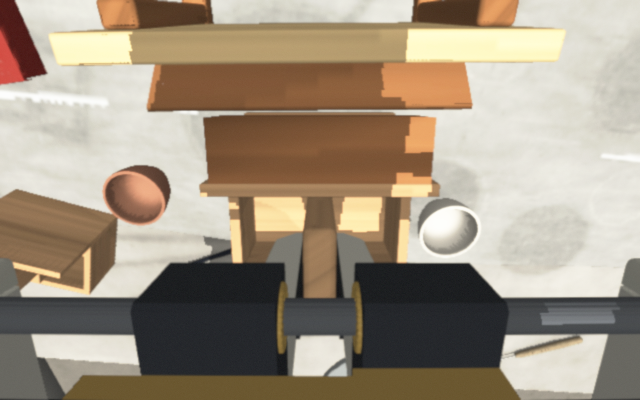

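View pics/s10c.png

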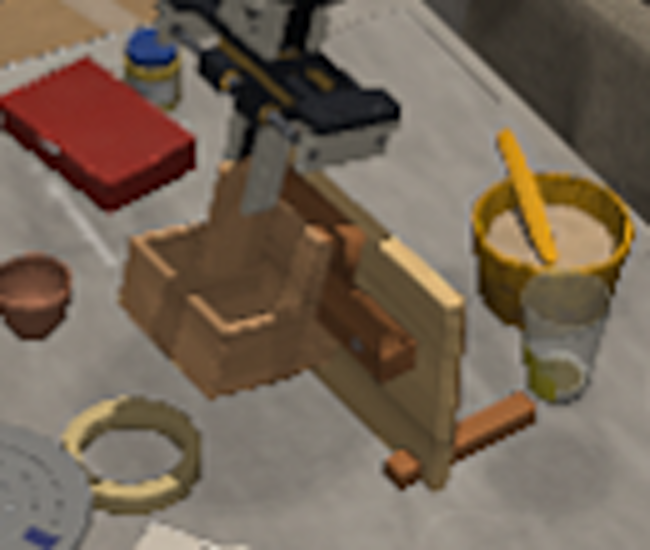

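```bash
python3 - <<'E'
from rel import *
d=np.load('pics/w10.npy'); st=dict(position=d[:3],tcp_rot=d[3:])
W=RB.apply(np.array([[-30,100,160],[-30,-100,160],[0,130,185],[0,-130,185]]))+B
print(proj('wrist',W,st).round(1).tolist())
a=cv2.imread('pics/w10.png')[20:130,40:580]; cv2.imwrite('pics/w10a.png',cv2.resize(a[:, :180],None,fx=4,fy=4)); cv2.imwrite('pics/w10b.png',cv2.resize(a[:,370:],None,fx=4,fy=4))
E
```

```text
[[147.1, 108.3], [471.9, 106.2], [55.7, 62.4], [559.4, 58.8]]
```

View pics/w10a.png

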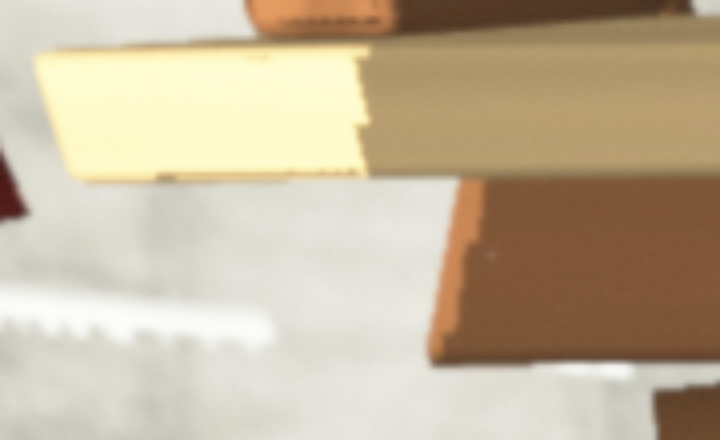

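View pics/w10b.png

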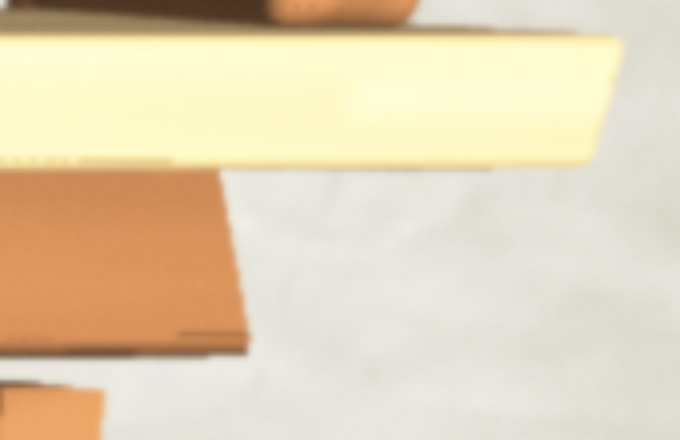

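The board model now matches the view to about 1 to 2 px. I'm going to the over-groove pose.

Request:
{"fn": "move_arm", "kwargs": {"slide": [[0.005,0.004,-0.004],[0.001,0,-0.003],[0,0,0],[0,0,0]], "turn": [[0.1,0.8,0.4],[0,0,0],[0,0,0],[0,0,0]], "jaw": [0,0,0,0]}}

```text
time: 8.72
position: [617.5, -82.8, 224.0]
tcp_rot: [-0.0, 0.994, -0.006, -0.113]
ft_force: [-0.8, 0.1, -3.1]
grip_width: 14.1
```

```bash
python3 rel.py -15 0 151 12
```

```text
t 8.72 tcp [617.5 -82.8 224. ] o [-111.1   -1.   112.9] tip [-24.8  -0.9 166.9] foot [-36.5  -1.  116.2] euler zyx [-0.04 12.98 -0.07] F [-0.8  0.1 -3.1] T [ 0.01 -0.07 -0.  ] w 14.1
need slide [  8.8   0.7 -16.8] turn [ 0.06 -0.99  0.03]
```

Request:
{"fn": "move_arm", "kwargs": {"slide": [[0,0.001,-0.005],[0.001,0,-0.004],[0.003,0,-0.003],[0.003,0,-0.003],[0,0,0],[0,0,0]], "turn": [[0,0,0],[0,0,0],[0,0,0],[0,0,0],[0,0,0],[0,0,0]], "jaw": [0,0,0,0,0,0]}}

```text
time: 9.22
position: [625.3, -82.2, 208.2]
tcp_rot: [0.0, 0.994, -0.006, -0.112]
ft_force: [-0.1, 0.2, -2.0]
grip_width: 14.0
```

```bash
python3 rel.py -12 0 147 7
```

```text
t 9.22 tcp [625.3 -82.2 208.2] o [-103.1   -0.3   97. ] tip [-16.9  -0.3 151.2] foot [-28.4  -0.4 100.5] euler zyx [-0.08 12.84 -0.1 ] F [-0.1  0.2 -2. ] T [ 0.   -0.08 -0.06] w 14.0
need slide [ -0.6   0.1 -10.1] turn [ 0.03 -5.84  0.07]
```

No contact so far. The foot is below the cleat, so I'm untipping gradually while going in.

Request:
{"fn": "move_arm", "kwargs": {"slide": [[0,0,-0.002],[0,0,-0.003],[0,0,-0.003],[0,0,-0.001],[0,0,0],[0,0,0]], "turn": [[0,-1.5,0],[0,-1.5,0],[0,-1.5,0],[0,-1,0],[0,0,0],[0,0,0]], "jaw": [0,0,0,0,0,0]}}

```text
time: 9.72
position: [624.9, -82.2, 198.4]
tcp_rot: [-0.0, 0.998, -0.006, -0.063]
ft_force: [0.3, -0.3, -3.2]
grip_width: 13.6
```

```bash
python3 rel.py -5 0 141 2
```

```text
t 9.72 tcp [624.9 -82.2 198.4] o [-92.4  -0.2  84.7] tip [-11.9  -0.2 147. ] foot [-18.5  -0.2  95.5] euler zyx [-0.07  7.25 -0.02] F [ 0.3 -0.3 -3.2] T [0.   0.06 0.02] w 13.6
need slide [  2.5   0.1 -11.8] turn [-0.04 -5.24  0.07]
```

Request:
{"fn": "move_arm", "kwargs": {"slide": [[0,0,-0.003],[0.001,0,-0.003],[0.001,0,-0.003],[0,0,-0.002],[0,0,0],[0,0,0]], "turn": [[0,-1.5,0],[0,-1.5,0],[0,-1.5,0],[0,-1,0],[0,0,0],[0,0,0]], "jaw": [0,0,0,0,0,0]}}

```text
time: 10.22
position: [627.0, -82.3, 187.8]
tcp_rot: [-0.001, 1.0, -0.006, -0.015]
ft_force: [0.2, -0.9, -3.3]
grip_width: 13.9
```

```bash
python3 rel.py -2 0 134 0.5;python3 look.py w11
```

```text
t 10.22 tcp [627.  -82.3 187.8] o [-79.3  -0.1  72.7] tip [ -5.2  -0.2 142.5] foot [-6.7 -0.2 90.5] euler zyx [-0.06  1.73  0.05] F [ 0.2 -0.9 -3.3] T [-0.04  0.15 -0.11] w 13.9
need slide [ 2.2  0.2 -9.9] turn [-0.06 -1.23  0.06]
10.2167 [627.  -82.3 187.8] z [-0.03   0.001 -1.   ] ydir -90.72 13.9 [ 0.2 -0.9 -3.3] [-0.21  0.26  1.4  -0.01  1.51  1.38]
```

View pics/w11.png

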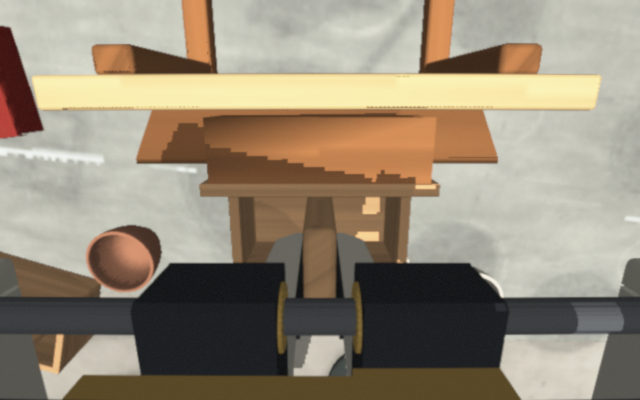

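The strip (columns 204–437) is over the cleat (137–497), centred and close to the panel. I'm lowering it in small steps and watching the force.

Request:
{"fn": "move_arm", "kwargs": {"slide": [[0.001,0,-0.003],[0.001,0,-0.003],[0,0,0],[0,0,0]], "turn": [[0,-0.8,0],[0,-0.8,0],[0,0,0],[0,0,0]], "jaw": [0,0,0,0]}}

```text
time: 10.6
position: [629.8, -82.3, 181.3]
tcp_rot: [-0.001, 1.0, -0.006, -0.0]
ft_force: [0.2, -0.2, -3.6]
grip_width: 14.2
```

```bash
python3 rel.py 0 0 131 0
```

```text
t 10.6 tcp [629.8 -82.3 181.3] o [-73.1  -0.   66.1] tip [ -1.1  -0.2 138. ] foot [-1.1 -0.1 86. ] euler zyx [-0.05  0.04  0.07] F [ 0.2 -0.2 -3.6] T [-0.07  0.23 -0.02] w 14.2
need slide [ 1.   0.2 -7.1] turn [-0.07 -0.04  0.05]
```

Request:
{"fn": "move_arm", "kwargs": {"slide": [[0,0,-0.002],[0,0,-0.002],[0,0,0],[0,0,0]], "turn": [[0,0,0],[0,0,0],[0,0,0],[0,0,0]], "jaw": [0,0,0,0]}}

```text
time: 10.93
position: [630.5, -82.4, 178.6]
tcp_rot: [-0.0, 1.0, -0.006, 0.001]
ft_force: [-0.2, 0.3, -2.0]
grip_width: 13.8
```

```bash
python3 rel.py 0 0 131 0
```

```text
t 10.93 tcp [630.5 -82.4 178.6] o [-72.3  -0.2  63.3] tip [ -0.3  -0.3 135.4] foot [-0.3 -0.2 83.4] euler zyx [-0.04 -0.06  0.04] F [-0.2  0.3 -2. ] T [-0.03  0.16  0.07] w 13.8
need slide [ 0.4  0.3 -4.3] turn [-0.04  0.06  0.04]
```

Request:
{"fn": "move_arm", "kwargs": {"slide": [[0,0,-0.002],[0,0,-0.002],[0,0,0]], "turn": [[0,0,0],[0,0,0],[0,0,0]], "jaw": [0,0,0]}}

```text
time: 11.18
position: [630.5, -82.4, 179.0]
tcp_rot: [-0.0, 1.0, -0.006, 0.001]
ft_force: [-0.3, 0.1, -2.6]
grip_width: 13.4
```

```bash
python3 rel.py 0 0 131 0
```

```text
t 11.18 tcp [630.5 -82.4 179. ] o [-72.1  -0.3  63.7] tip [ -0.3  -0.3 135.8] foot [-0.2 -0.3 83.8] euler zyx [-0.03 -0.13  0.01] F [-0.3  0.1 -2.6] T [-0.02  0.21 -0.  ] w 13.4
need slide [ 0.4  0.3 -4.7] turn [-0.01  0.13  0.03]
```

Request:
{"fn": "move_arm", "kwargs": {"slide": [[0,0,-0.004],[0,0,-0.004],[0,0,0]], "turn": [[0,0,0],[0,0,0],[0,0,0]], "jaw": [0,0,0]}}

```text
time: 11.43
position: [630.5, -82.5, 179.2]
tcp_rot: [0.0, 1.0, -0.006, 0.003]
ft_force: [-0.7, 0.5, -4.2]
grip_width: 13.7
```

```bash
python3 rel.py 0 0 131 0
```

```text
t 11.43 tcp [630.5 -82.5 179.2] o [-71.8  -0.4  63.9] tip [-1.000e-01 -4.000e-01  1.363e+02] foot [ 0.1 -0.4 84.3] euler zyx [-0.02 -0.3  -0.05] F [-0.7  0.5 -4.2] T [-0.01  0.55  0.02] w 13.7
need slide [ 0.4  0.3 -4.9] turn [0.05 0.29 0.02]
```

It's blocked at about 5 mm high, probably because the strip is resting on the bevel a little short of the panel. I'll push towards the board and down together.

Request:
{"fn": "move_arm", "kwargs": {"slide": [[0.004,0,-0.002],[0.004,0,-0.004],[0.002,0,-0.004]], "turn": [[0,0.2,0],[0,0,0],[0,0,0]], "jaw": [0,0,0]}}

```text
time: 11.68
position: [634.6, -82.6, 176.8]
tcp_rot: [0.001, 1.0, -0.006, -0.005]
ft_force: [-21.0, 3.6, 29.4]
grip_width: 14.1
```

```bash
python3 rel.py 0 0 131 0; python3 look.py w12;  python3 look.py s12 scene; python3 - <<'E'
import cv2
b=cv2.imread('pics/s12.png'); cv2.imwrite('pics/s12c.png',cv2.resize(b[110:220,260:390],None,fx=5,fy=5,interpolation=cv2.INTER_CUBIC))
E
```

```text
t 11.68 tcp [634.6 -82.6 176.8] o [-69.3  -0.6  61.6] tip [  3.3  -0.5 132.9] foot [ 2.8 -0.6 80.9] euler zyx [-0.04  0.55 -0.09] F [-21.    3.6  29.4] T [0.69 3.72 0.02] w 14.1
need slide [-3.8  0.4 -2.6] turn [ 0.08 -0.55  0.04]
11.6833 [634.6 -82.6 176.8] z [-0.01  -0.001 -1.   ] ydir -90.7 14.1 [-21.    3.6  29.4] [-0.21  0.27  1.41 -0.    1.47  1.38]
11.7333 [634.7 -82.6 176.8] z [-0.009 -0.001 -1.   ] ydir -90.69 13.8 [-21.7   2.5  25.9] [-0.21  0.27  1.41 -0.    1.47  1.38]
```

View pics/w12.png

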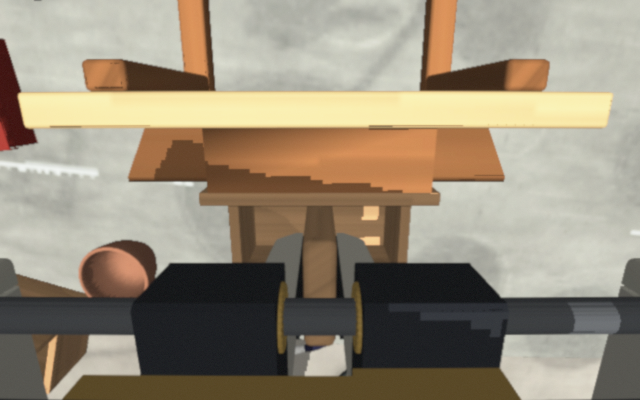

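View pics/s12c.png

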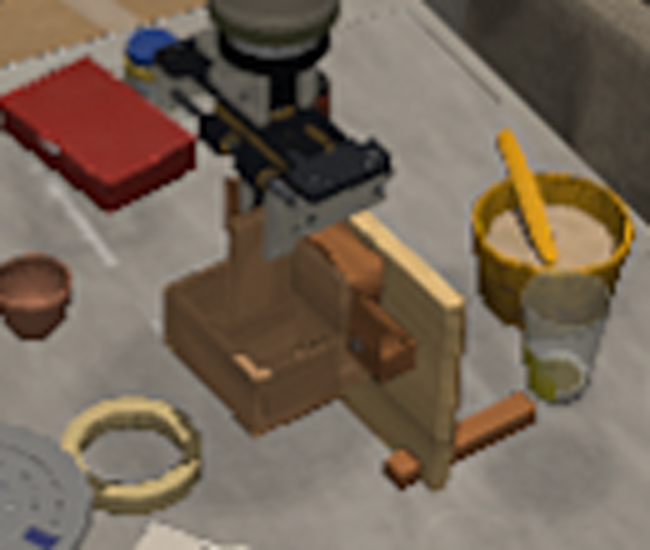

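The push registered about 21 N towards the board and 29 N vertically, so the strip is against both the panel and the groove. The hand slid about 4 mm along the tab. I'll relax that and check.

Request:
{"fn": "move_arm", "kwargs": {"slide": [[0,0,0],[-0.002,0,0],[0,0,0],[0,0,0]], "turn": [[0,0,0],[0,0,0],[0,0,0],[0,0,0]], "jaw": [0,0,0,0]}}

```text
time: 12.12
position: [633.6, -82.7, 177.9]
tcp_rot: [0.001, 1.0, -0.006, -0.003]
ft_force: [0.7, 0.2, -1.1]
grip_width: 13.7
```

```bash
python3 rel.py 0 0 131 0
```

```text
t 12.12 tcp [633.6 -82.7 177.9] o [-70.   -0.8  62.6] tip [  2.5  -0.7 134.2] foot [ 2.1 -0.8 82.2] euler zyx [-0.04  0.37 -0.11] F [ 0.7  0.2 -1.1] T [ 0.05 -0.   -0.03] w 13.7
need slide [-2.7  0.6 -3.6] turn [ 0.11 -0.37  0.04]
```

The load is relaxed. I'm opening the fingers to let it settle.

Request:
{"fn": "move_arm", "kwargs": {"slide": [[0,0,0],[0,0,0],[0,0,0],[0,0,0],[0,0,0],[0,0,0],[0,0,0]], "turn": [[0,0,0],[0,0,0],[0,0,0],[0,0,0],[0,0,0],[0,0,0],[0,0,0]], "jaw": [0.5,0.5,0.5,0.5,0.5,0.5,0.5]}}

```text
time: 12.7
position: [633.6, -82.8, 176.4]
tcp_rot: [0.001, 1.0, -0.006, -0.004]
ft_force: [-0.6, 0.3, 0.4]
grip_width: 46.0
```

```bash
python3 look.py w13;  python3 look.py s13 scene; python3 - <<'E'
import cv2
b=cv2.imread('pics/s13.png'); cv2.imwrite('pics/s13c.png',cv2.resize(b[110:220,260:390],None,fx=5,fy=5,interpolation=cv2.INTER_CUBIC))
E
```

```text
12.7 [633.6 -82.8 176.4] z [-0.008 -0.002 -1.   ] ydir -90.7 46.0 [-0.6  0.3  0.4] [-0.21  0.26  1.41 -0.    1.47  1.38]
12.75 [633.6 -82.8 176.4] z [-0.008 -0.002 -1.   ] ydir -90.7 46.6 [ 0.4  0.6 -0.3] [-0.21  0.26  1.41 -0.    1.47  1.38]
```

View pics/w13.png

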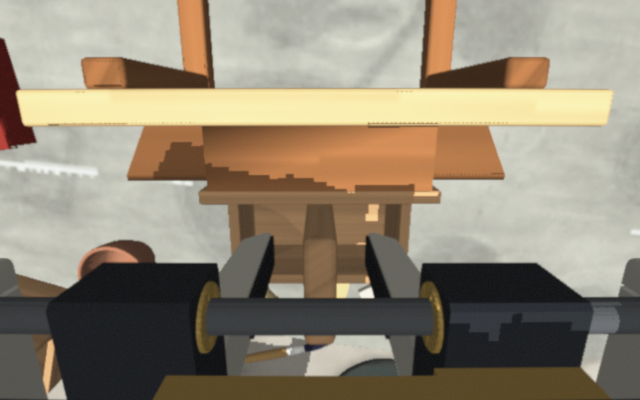

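View pics/s13c.png

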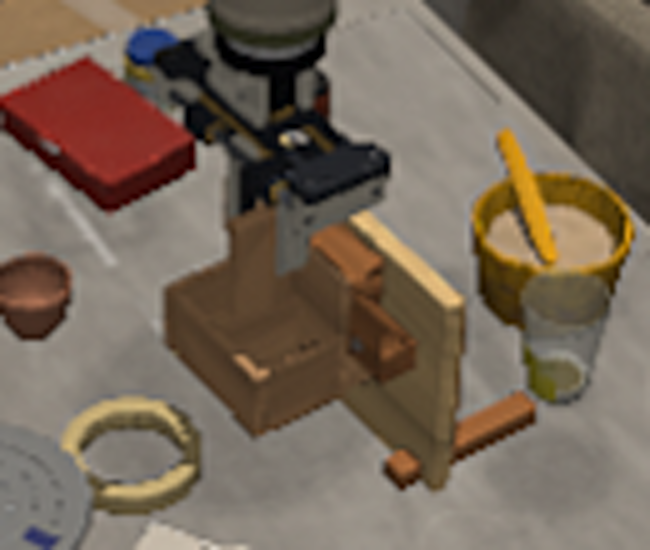

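It's hanging with no visible shift. The hand goes straight up, then back towards the robot.

Request:
{"fn": "move_arm", "kwargs": {"slide": [[0,0,0.008],[0,0,0.015],[0,0,0.02],[0,0,0.025],[0,0,0.025],[-0.01,0,0.03],[-0.02,0,0.025],[-0.03,0,0.015],[-0.035,0,0.01],[-0.03,0,0]], "turn": [[0,0,0],[0,0,0],[0,0,0],[0,0,0],[0,0,0],[0,0,0],[0,0,0],[0,0,0],[0,0,0],[0,0,0]], "jaw": [0.5,0.5,0.5,0.5,0.5,0.5,0.5,0.5,0.5,0.5]}}

```text
time: 13.63
position: [504.5, -81.8, 358.2]
tcp_rot: [0.001, 1.0, -0.005, -0.005]
ft_force: [0.1, 0.5, 0.6]
grip_width: 46.6
```

Request:
{"fn": "move_arm", "kwargs": {"slide": [[-0.03,0,0],[-0.02,0,0],[0,0,0],[0,0,0]], "turn": [[0,0,0],[0,0,0],[0,0,0],[0,0,0]], "jaw": [0.5,0.5,0.5,0.5]}}

```text
time: 13.97
position: [448.9, -81.8, 365.5]
tcp_rot: [0.002, 1.0, -0.006, 0.0]
ft_force: [0.5, 1.3, -0.9]
grip_width: 46.5
```

```bash
python3 look.py w14;  python3 look.py s14 scene; python3 look.py t14 top; python3 - <<'E'
import cv2
b=cv2.imread('pics/s14.png'); cv2.imwrite('pics/s14c.png',cv2.resize(b[120:220,280:380],None,fx=6,fy=6,interpolation=cv2.INTER_CUBIC))
E
```

```text
13.9667 [448.9 -81.8 365.5] z [ 0.    -0.005 -1.   ] ydir -90.67 46.5 [ 0.5  1.3 -0.9] [-0.29 -0.27  1.61 -0.    1.8   1.29]
14.0167 [449.2 -81.8 365.7] z [ 0.    -0.005 -1.   ] ydir -90.67 46.6 [ 0.5  0.1 -0. ] [-0.29 -0.27  1.61 -0.    1.81  1.29]
14.0667 [449.6 -81.8 365.1] z [-0.    -0.005 -1.   ] ydir -90.65 46.4 [0.2 0.1 0.4] [-0.29 -0.27  1.61 -0.    1.8   1.29]
```

View pics/w14.png

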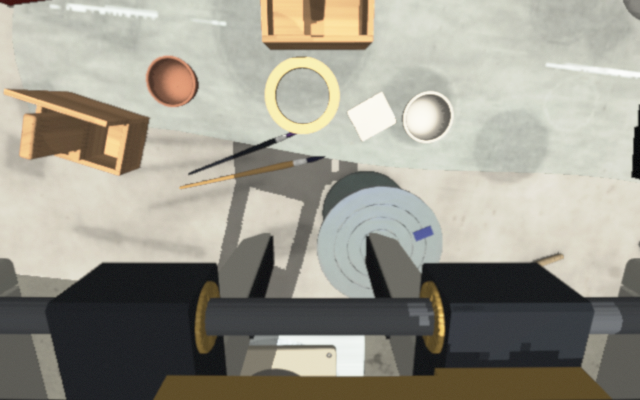

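View pics/s14c.png

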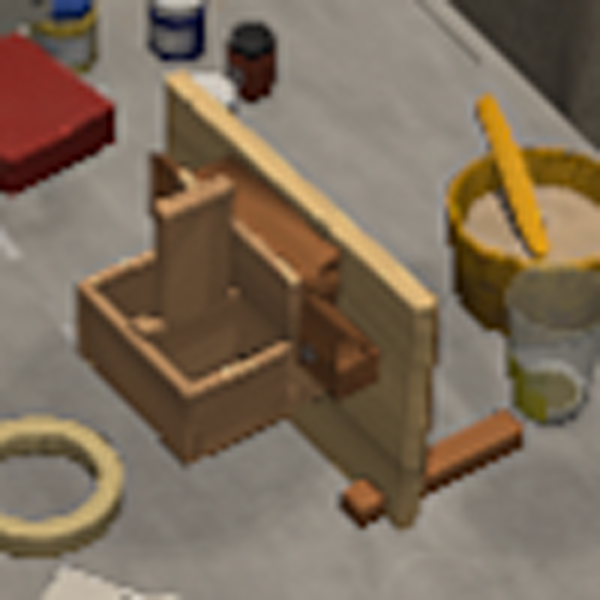

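View pics/t14.png

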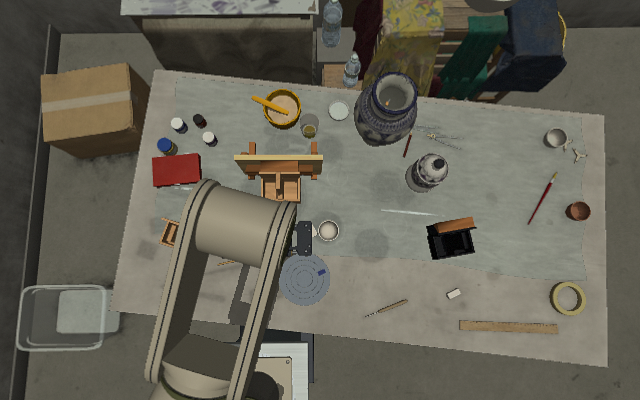

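The caddy is hanging in the middle of the cleat and the flat caddy is undisturbed. Now I'll measure the hung pose from the scene and top pictures.

```bash
python3 - <<'E'
import cv2
b=cv2.imread('pics/t14.png'); cv2.imwrite('pics/t14c.png',cv2.resize(b[140:210,225:335],None,fx=7,fy=7,interpolation=cv2.INTER_CUBIC))
E
```

```text
(no output)
```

View pics/t14c.png

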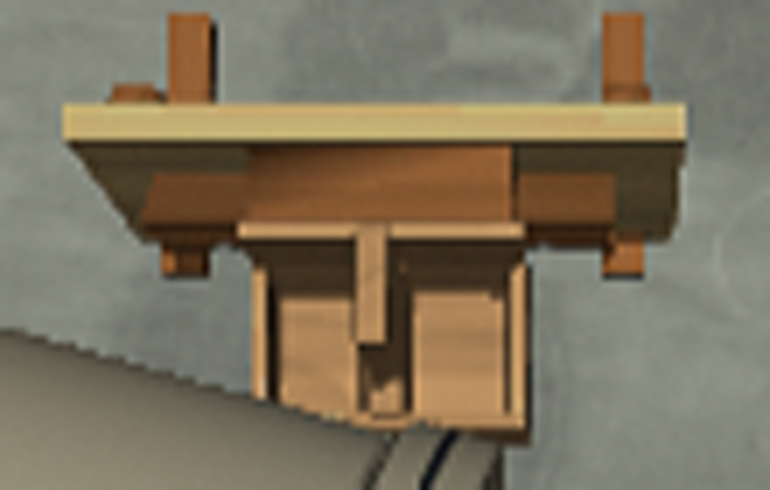

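```bash
python3 - <<'E'
from h import *
from scipy.optimize import least_squares
T=lambda pt,P:('top',(225,140),7,pt,P); S=lambda pt,P:('scene',(280,120),6,pt,P)
o=[T((248,147),(72,55,112)),T((512,147),(72,-55,112)),T((238,224),(40,60,112)),T((524,224),(40,-60,112)),T((526,425),(-40,-60,60)),T((372,343),(-20,0,150)),
S((80,287),(-40,60,60)),S((190,392),(-40,-60,60)),S((187,462),(-40,-60,0)),S((80,345),(-40,60,0)),S((300,278),(37,-60,112)),S((158,205),(-20,0,150)),S((222,182),(30,0,150)),S((337,248),(72,-55,112))]
def res(p):
    Rz=R.from_euler('ZYX',p[3:]).as_matrix()
    return np.array([proj(n,Rz@np.array(P,float)+p[:3])[0]-(np.array(off)+(np.array(pt)+.5)/s-.5) for n,off,s,pt,P in o]).ravel()
r=least_squares(res,[626,-82,59,0,0,0],loss='soft_l1',x_scale=[10,10,10,.05,.05,.05])
RB=R.from_euler('z',-0.8,degrees=True)
print('world',r.x[:3].round(1),'board',RB.inv().apply(r.x[:3]-[697.9,-82,0]).round(1),'ypr',np.degrees(r.x[3:]).round(2)); print(r.fun.reshape(-1,2).round(1).tolist())
E
```

```text
world [628.4 -81.7  65.3] board [-69.5  -0.7  65.3] ypr [-0.6  -1.8   0.75]
[[0.0, -0.2], [0.0, -0.2], [-0.4, -0.4], [0.0, -0.4], [0.0, 0.4], [-0.0, 0.8], [-0.7, -1.4], [-0.3, 0.4], [0.4, 0.6], [-0.2, 0.8], [-0.4, -0.2], [-0.3, 0.6], [1.0, -1.1], [0.7, 0.1]]
```

The fit gives x and y home, but z = 65 against a nominal 59. That could be measurement bias, so I'll run the same free-z fit on the initial pictures (true z = 0) and compare directly with the nominal projection.

```bash
python3 - <<'E'
from h import *
from scipy.optimize import least_squares
exec(open('fit.py').read().split("fit(c,[400")[0])
def f(obs,x0):
    def res(p):
        Rz=R.from_euler('ZYX',p[3:]).as_matrix()
        return np.array([proj(n,Rz@np.array(P,float)+p[:3])[0]-(np.array(off)+(np.array(pt)+.5)/s-.5) for n,off,s,pt,P in obs]).ravel()
    r=least_squares(res,x0,loss='soft_l1',x_scale=[10,10,10,.05,.05,.05]); print(r.x[:3].round(1),np.degrees(r.x[3:]).round(2))
f(c,[463,-411,0,.1,0,0]); f(b,[698,-82,0,0,0,0])
# cleat bevel/strip nominal projections in scene for hung
for z in (59,63,67):
  P=np.array([[-40,60,60],[-40,-60,60],[-40,-60,0],[-20,0,150],[72,-55,112],[40,-60,112]])+[-72,0,z]
  W=R.from_euler('z',-.8,degrees=True).apply(P)+[698,-82,0]
  print(z,((proj('scene',W)-[280,120]+.5)*6-.5).round(0).tolist(), ((proj('top',W)-[225,140]+.5)*7-.5).round(0).tolist())
E
```

```text
[ 465.8 -412.1   -2.6] [ 5.68 -1.05 -0.79]
[699.2 -84.6   1.6] [-1.41 -0.39 -0.9 ]
59 [[74.0, 285.0], [186.0, 399.0], [185.0, 472.0], [157.0, 212.0], [340.0, 256.0], [301.0, 281.0]] [[246.0, 431.0], [523.0, 431.0], [527.0, 452.0], [366.0, 346.0], [508.0, 148.0], [520.0, 222.0]]
63 [[74.0, 280.0], [186.0, 394.0], [185.0, 467.0], [157.0, 207.0], [340.0, 251.0], [301.0, 276.0]] [[245.0, 429.0], [522.0, 429.0], [527.0, 451.0], [366.0, 344.0], [508.0, 146.0], [520.0, 220.0]]
67 [[74.0, 275.0], [186.0, 389.0], [185.0, 462.0], [157.0, 201.0], [340.0, 246.0], [301.0, 270.0]] [[243.0, 428.0], [522.0, 428.0], [526.0, 449.0], [365.0, 342.0], [508.0, 143.0], [519.0, 218.0]]
```

The cameras suggest about 4 mm high, though with 2 to 3 mm of uncertainty. I'll press gently with closed fingers on top of the strip (nominal z = 171). That seats it and also measures its height by touch.

Request:
{"fn": "move_arm", "kwargs": {"slide": [[0.02,0,0],[0.035,0,0],[0.035,0,0],[0.035,0,0],[0.035,0,0],[0.03,0,0],[0.02,0,0],[0.01,0,0],[0,0,0],[0,0,0]], "turn": [[0,0,0],[0,0,0],[0,0,0],[0,0,0],[0,0,0],[0,0,0],[0,0,0],[0,0,0],[0,0,0],[0,0,0]], "jaw": [0,0,0,0,0,0,0,0,0,0]}}

```text
time: 14.95
position: [686.5, -79.6, 350.3]
tcp_rot: [0.001, 1.0, -0.004, -0.007]
ft_force: [-0.1, -0.2, -0.4]
grip_width: 0.2
```

```bash
python3 look.py w15
```

```text
14.95 [686.5 -79.6 350.3] z [-0.015 -0.002 -1.   ] ydir -90.51 0.2 [-0.1 -0.2 -0.4] [-0.19  0.4   0.94 -0.    1.82  1.39]
```

View pics/w15.png

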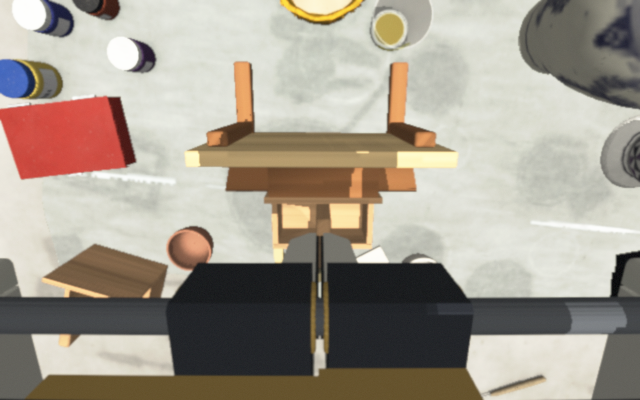

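Request:
{"fn": "move_arm", "kwargs": {"slide": [[-0.01,-0.001,-0.01],[0,0,-0.025],[0,0,-0.035],[0,0,-0.03],[0,0,-0.02],[0,0,-0.01],[0,0,0],[0,0,0]], "turn": [[0,-0.8,0],[0,0,0],[0,0,0],[0,0,0],[0,0,0],[0,0,0],[0,0,0],[0,0,0]], "jaw": [0,0,0,0,0,0,0,0]}}

```text
time: 15.67
position: [671.0, -80.7, 219.3]
tcp_rot: [0.001, 1.0, -0.005, 0.002]
ft_force: [0.0, -0.6, 0.3]
grip_width: 0.5
```

```bash
python3 look.py w16
```

```text
15.6667 [671.  -80.7 219.3] z [ 0.005 -0.003 -1.   ] ydir -90.56 0.5 [ 0.  -0.6  0.3] [-0.19  0.33  1.26 -0.    1.55  1.39]
```

View pics/w16.png

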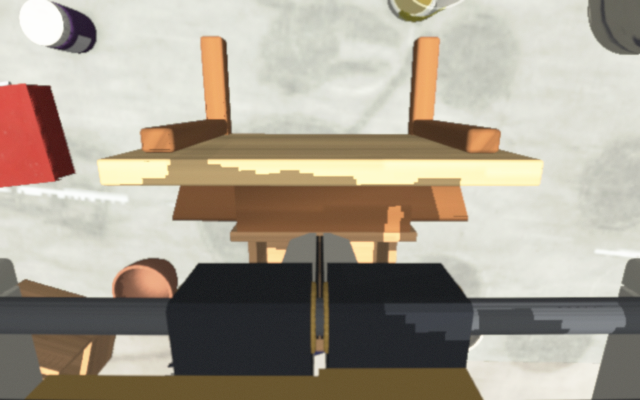

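Request:
{"fn": "move_arm", "kwargs": {"slide": [[0.006,-0.001,0],[0,0,-0.01],[0,0,-0.01],[0,0,-0.005],[0,0,0],[0,0,0]], "turn": [[0,0,0],[0,0,0],[0,0,0],[0,0,0],[0,0,0],[0,0,0]], "jaw": [0,0,0,0,0,0]}}

```text
time: 16.22
position: [681.5, -82.5, 199.6]
tcp_rot: [0.002, 1.0, -0.005, 0.008]
ft_force: [0.9, -0.3, 0.5]
grip_width: 0.3
```

```bash
python3 look.py w17
```

```text
16.2167 [681.5 -82.5 199.6] z [ 0.016 -0.005 -1.   ] ydir -90.56 0.3 [ 0.9 -0.3  0.5] [-0.19  0.36  1.26 -0.    1.51  1.39]
```

View pics/w17.png

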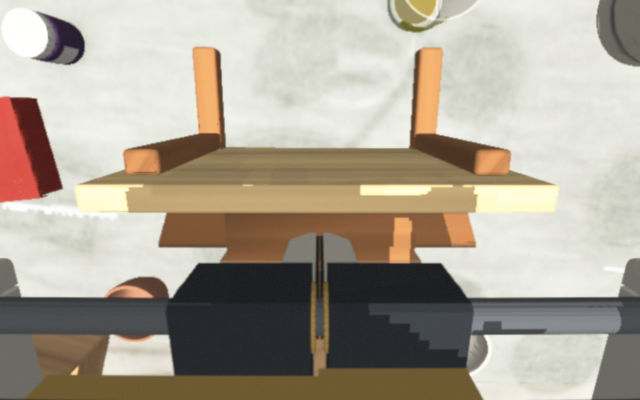

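Request:
{"fn": "move_arm", "kwargs": {"slide": [[-0.006,0,-0.005],[0,0,-0.008],[0,0,0],[0,0,0]], "turn": [[0.2,0.8,0],[0,0,0],[0,0,0],[0,0,0]], "jaw": [0,0,0,0]}}

```text
time: 16.6
position: [674.7, -82.6, 185.6]
tcp_rot: [0.001, 1.0, -0.005, 0.0]
ft_force: [-0.1, -0.0, 1.0]
grip_width: 0.2
```

Request:
{"fn": "move_arm", "kwargs": {"slide": [[0,0,-0.004],[0,0,0],[0,0,0]], "turn": [[0,0,0],[0,0,0],[0,0,0]], "jaw": [0,0,0]}}

```text
time: 16.85
position: [674.6, -82.5, 181.0]
tcp_rot: [0.001, 1.0, -0.005, -0.0]
ft_force: [0.3, -1.1, 0.3]
grip_width: 0.4
```

Request:
{"fn": "move_arm", "kwargs": {"slide": [[0,0,-0.004]], "turn": [[0,0,0]], "jaw": [0]}}

```text
time: 16.93
position: [675.1, -82.6, 177.8]
tcp_rot: [0.001, 1.0, -0.005, 0.001]
ft_force: [0.4, -0.1, -0.0]
grip_width: 0.5
```

Request:
{"fn": "move_arm", "kwargs": {"slide": [[0,0,-0.003]], "turn": [[0,0,0]], "jaw": [0]}}

```text
time: 17.02
position: [675.2, -82.6, 175.3]
tcp_rot: [0.001, 1.0, -0.005, 0.001]
ft_force: [-11.0, 1.6, 19.6]
grip_width: 0.3
```

Request:
{"fn": "move_arm", "kwargs": {"slide": [[0,0,-0.004]], "turn": [[0,0,0]], "jaw": [0]}}

```text
time: 17.1
position: [675.4, -82.6, 175.2]
tcp_rot: [0.001, 1.0, -0.005, 0.002]
ft_force: [-20.9, 3.9, 41.4]
grip_width: 0.5
```

It doesn't move under about 41 N downward, with the top reading z = 175.2. It's bottomed in the groove, and origin z ≈ 63 is inside the 49 to 69 band. I'm retreating.

Request:
{"fn": "move_arm", "kwargs": {"slide": [[0,0,0.008],[0,0,0.015],[0,0,0.025],[0,0,0.03],[0,0,0.03],[-0.02,0,0.03],[-0.035,0,0.02],[-0.04,0,0],[-0.04,0,0],[-0.04,0,0]], "turn": [[0,0,0],[0,0,0],[0,0,0],[0,0,0],[0,0,0],[0,0,0],[0,0,0],[0,0,0],[0,0,0],[0,0,0]], "jaw": [0,0,0,0,0,0,0,0,0,0]}}

```text
time: 17.93
position: [497.4, -81.9, 336.4]
tcp_rot: [0.001, 1.0, -0.004, 0.001]
ft_force: [-0.4, 0.4, 0.5]
grip_width: 0.4
```

Request:
{"fn": "move_arm", "kwargs": {"slide": [[-0.03,0,0],[-0.015,0,0],[0,0,0],[0,0,0],[0,0,0]], "turn": [[0,0,0],[0,0,0],[0,0,0],[0,0,0],[0,0,0]], "jaw": [0,0,0,0,0]}}

```text
time: 18.35
position: [446.4, -81.8, 339.7]
tcp_rot: [0.002, 1.0, -0.005, 0.005]
ft_force: [0.0, 0.2, 0.1]
grip_width: 0.8
```

```bash
python3 look.py s18 scene; python3 - <<'E'
import cv2
b=cv2.imread('pics/s18.png'); cv2.imwrite('pics/s18c.png',cv2.resize(b[120:220,220:380],None,fx=5,fy=5,interpolation=cv2.INTER_CUBIC))
E
```

```text
18.35 [446.4 -81.8 339.7] z [ 0.011 -0.005 -1.   ] ydir -90.52 0.8 [0.  0.2 0.1] [-0.29 -0.3   1.67 -0.    1.75  1.29]
```

View pics/s18c.png

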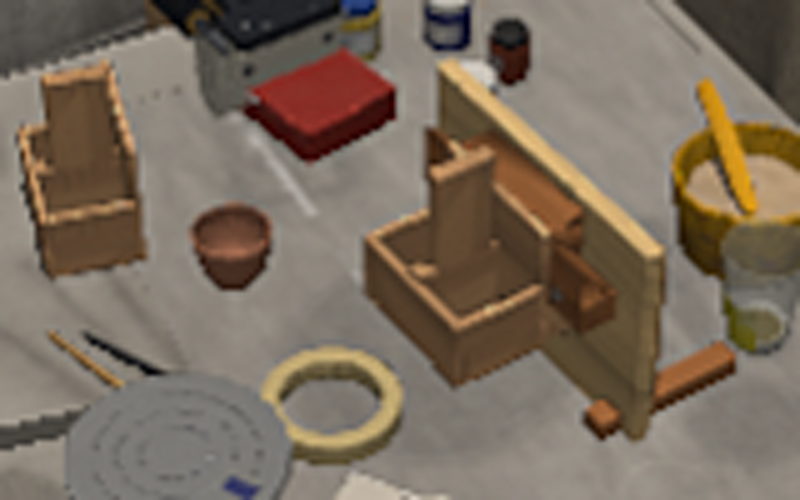

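The caddy hangs unchanged, upright and square, with the hand well clear and the flat caddy in place. I'm handing in the job.

```bash
python3 -c "
from bench import manip
print(manip.close_job())"
```

```text
the job is handed in; nothing more can be done
None
```

The strip caddy is hanging on the cleat, released and with the arm clear; I handed the job in at about 18 s. It went in over the cleat tipped about 13°, with the strip edge over the groove at x ≈ -25 mm, z ≈ 167 mm in the board's frame. I then straightened and lowered it.

**Position:** the last camera fit, taken before a final press on the strip, put the caddy's origin at about (-69.5, -0.7, 65) mm in the board's frame. It was within about 2° of upright and within 1° of square. In the picture after the press it looked unchanged.

**Height does not quite match:** the camera fit puts it 6 mm above the nominal 59 mm, and touching the strip's top puts it about 4 mm above. Both are inside the allowed 49 to 69 mm. It did not move when I pressed down on the strip with about 41 N, so I take it to be fully in the groove and the offset to be mostly measurement bias.

**Other checks:**
- **Seating:** the caddy stopped a few millimetres high while being lowered, so I pushed it towards the board and down (about 21 N and 29 N). The hand slid about 4 mm along the tab.
- **Other caddies:** the flat caddy and the black look-alike were never touched.

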